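Set the rail stop and hang the edge protectors

ROBOT

A 6-joint arm with a two-finger parallel gripper is mounted at the origin on the work surface; the furniture and walls round the work are solid. World frame = base frame: x ahead of the robot, y to its left, z up, the work surface at z = 0. Lengths are in m, angles in rad, forces in N, time in s.
With the tool pointing down it reaches from about 0.35 to 0.85 m from the base axis. Payload 8.1 kg.
Tool frame: the origin (TCP) lies at the centre of the arm's flange, where the gripper is bolted on; the fingertips stand 186 mm ahead of it and the grasp point (between the pads) lies 167 mm ahead of it (robot.grasp_offset is the distance from the TCP to the grasp point, in m); z points along the fingers, y is the line along which they close (so a half turn about z gives the same grasp; the last joint's range is limited). The gripper opens to 93 mm and grips with 3 to 60 N. Pads are 15 mm wide; open, the fingers measure 128 mm over their backs; the gripper's body (75 mm by 188 mm) begins 65 mm behind the grasp point.
Start: joints at [1.044, 0.13, 1.488, -0, 1.523, -0.085], TCP at [0.257, 0.542, 0.405] pointing down, gripper open.
Joint ranges: [-2.96, 2.96], [-0.89, 2.26], [0.02, 2.5], [-1.34, 4.48], [0, 2.73], [-2.66, 2.66]. Speed limits (rad/s): [2.39, 2.39, 2.79, 3.14, 3.14, 3.14].

INTERFACE

Orientations are given as a rotation vector (axis times angle).
In Python, from plant import robot gives the robot as it stands.
- The arm moves only by the tool drive_tool, never from a script. Its argument "moves" is one flat list of numbers, 7 for each row, row after row: the finger opening in mm, from 0 to 93, then the shift along the tool's x, y, z in mm, then the turn, a rotation vector about the tool's x, y, z in degrees. A call has 1 to 8 rows; each row shifts and turns the commanded pose from where the row before left it, along the tool's axes as they then stand; what a row does not reach is not made up. A row lasts 1/10 s, in which the tool goes at most 50 mm and 8.59 degrees, less where a joint would pass 70% of its speed; a pose out of reach is approached as far as the arm can. A call is refused whole if a number of a shift passes 50 or a number of a turn 8.59, either way. A call with a gripper value outside its range is refused whole. The fingers move at their own pace and stop on an object; "grip_force" is the grip in N (left out, the last holds). Time passes only in rows, so rows that do not move let the fingers close. It gives the time, the measured TCP pose, the force, the opening and the grip force at its end, in the units of the state.
- robot.read_state(): the state, without advancing time (a new reading comes with each control period).
- robot.read_camera(name): name is "scene" or "top"; returns a dict with "color" (420x560x3 uint8, red, green, blue), "depth" (420x560 float32, m along the optical axis (not along the pixel's ray), 0 where there is no reading), "mtx" (3x3 intrinsics, pixels), "R" (3x3) and "t" (3): a world point X has camera coordinates R X + t. Camera axes: x right, y down, z forward; pixel columns grow to the right and rows downward; lengths in m; the calibration is good to about 2 mm. A picture is of the moment at which its call begins.
- robot.close_job(): hands the job in; it is judged then, once.
The state is a dict: "t": time; "q": joint angles; "dq": joint speeds; "joint_torque": joint torques, N m; "tool_pos": TCP position; "orientation": TCP orientation; "force": force on the tool from outside, world axes, zero at the start; "wrist_torque": the same for the moment, N m; "opening": finger opening in m; "gripper_force": force on a finger pad.
Only numpy, scipy, OpenCV 4.12 (cv2) and the standard library are available. Lean on these libraries where they do the work, as an engineer would, in place of code of your own. Each camera call takes 0.05 s, during which the arm holds its last target. There are 200 camera calls.

TASK

Make room on the hanging bar and hang up the edge protectors: swing the clamp lever of the sliding stop open, slide the stop along the bar until its index finger points at the line of the white mark, and swing the lever back tight. Then hang every edge protector that is on the table astride the bar, in a row between the stop and the end plate, and let go of them; the stop must still be at the mark and clamped at the end. Do not force the stop along while it is clamped, and leave the desk calculator beside the scale where it is.

Things in the scene. Friction and masses are not known exactly. Their poses are not given: they have to be found in the camera images.
- stand: the fixed stand that carries the bar; origin on the table 80 mm below bar_top, same axes. Its base plate (350 x 110 mm, from x = -190 to +160 mm) has its top 10 mm above the table. Place and yaw differ from start to start. To its right a drawer unit with a label printer on it rises to 240 mm above the table, and farther right a sealer with a raised arm: carry things past on their robot side
- bar_top (a point): point on the top face of the steel hanging bar, 80 mm above the table. The bar is 22 mm wide, 22 mm deep and runs along this point's x axis from -175 to +145 mm; z is up. An upright end plate (70 mm wide, top 100 mm above the table) closes the bar at x = +135 mm; a post (50 mm wide, top 90 mm above the table) carries the near end, inner face at x = -171 mm
- mark_line (a point): middle of the black line on top of the white plastic mark (20 x 20 mm tab, 23 mm above the table) that sits on the right (-y) edge of the base plate; same axes as bar_top. Fixed; its place along the bar differs from start to start
- stop_index (a point): tip of the thin steel index finger on the right (-y) side of the stop, 30 mm above the table; same axes as bar_top. The stop is at the mark when this tip and mark_line have the same x (measured along the bar)
- stop_top (a point): centre of the top face of the stop, a blue block astride the bar, 36 mm along the bar, 48 mm across it, from 40 to 116 mm above the table (its upper 36 mm stand clear above the bar); same axes as bar_top. The index tip and the lever's pivot lie at the same x. The block can be pinched above the bar by its two end faces, or pushed on them
- stop (a joint): travel of the stop along the bar in m: 0 is nearest the end plate (stop_top at bar x = +60 mm), growing as it slides away from the end plate (-x), to 0.205. Sliding friction about 12 N. It must not be forced along while the clamp is tight
- clamp_lever (a joint): clamp lever on top of the stop, rad: 0 is tight (lever points along -x of the bar, away from the end plate), growing as it swings level to +y of the bar (left), to 1.6 fully open (lever square to the bar). The clamp counts as tight below 0.5. About 0.1 N m turns it; it stays where it is left
- clamp_knob (a point): middle of the grip of the upright black knob on the lever's end, 20 mm in diameter, from about 130 to 170 mm above the table (this point at 152 mm), 62 mm from the pivot; the lever arm below it reaches up to 131 mm above the table
- clamp_pivot (a point): the lever's vertical pivot axis on top of the stop, 120 mm above the table; moves with the stop, same axes as bar_top
- protector1_mid (a point): black rigid plastic edge protector: inverted U channel, 48 mm long (its x axis), 52 mm wide over the legs (y), 48 mm high (z up), walls 6 mm, steel strips along the leg ends; the slot between the legs is 40 mm wide, 42 mm deep, open below and at both ends; 60 to 130 g. Starts standing on its legs on the table. Point at its middle, 24 mm above the leg ends. Same either way round. (No. 1; None if absent.)
- protector2_mid (a point): black rigid plastic edge protector: inverted U channel, 48 mm long (its x axis), 52 mm wide over the legs (y), 48 mm high (z up), walls 6 mm, steel strips along the leg ends; the slot between the legs is 40 mm wide, 42 mm deep, open below and at both ends; 60 to 130 g. Starts standing on its legs on the table. Point at its middle, 24 mm above the leg ends. Same either way round. (No. 2; None if absent.)
- protector3_mid (a point): black rigid plastic edge protector: inverted U channel, 48 mm long (its x axis), 52 mm wide over the legs (y), 48 mm high (z up), walls 6 mm, steel strips along the leg ends; the slot between the legs is 40 mm wide, 42 mm deep, open below and at both ends; 60 to 130 g. Starts standing on its legs on the table. Point at its middle, 24 mm above the leg ends. Same either way round. (No. 3; None if absent.)
- protector4_mid (a point): black rigid plastic edge protector: inverted U channel, 48 mm long (its x axis), 52 mm wide over the legs (y), 48 mm high (z up), walls 6 mm, steel strips along the leg ends; the slot between the legs is 40 mm wide, 42 mm deep, open below and at both ends; 60 to 130 g. Starts standing on its legs on the table. Point at its middle, 24 mm above the leg ends. Same either way round. (No. 4; None if absent.)
- calculator: desk calculator, 118x75x15 mm, bystander; origin under its centre
- protector1: the same protector 1; origin between its leg ends (bottom centre)
- protector2: the same protector 2; origin between its leg ends (bottom centre)
- protector3: the same protector 3; origin between its leg ends (bottom centre)
- protector4: the same protector 4; origin between its leg ends (bottom centre)

How it is judged:
On the way, in this order (a step that is already met when the one before it is completed fails the run):
1. the clamp lever is swung open (past 1.1 rad) (value of joint clamp_lever above 1.1 rad), for 0.2 s.
2. with the lever open, the stop's index is within 7 mm of the mark (x of stop_index in the frame of mark_line between -0.007 and 0.007 m and value of joint clamp_lever above 0.8 rad), for 0.2 s.
3. the lever is tight again (below 0.2 rad) with the index within 7 mm of the mark (x of stop_index in the frame of mark_line between -0.007 and 0.007 m and value of joint clamp_lever below 0.2 rad), for 0.2 s.
4. every protector hangs astride the bar between stop and end plate, let go (y of protector1_mid in the frame of bar_top between -0.017 and 0.017 m and z of protector1_mid in the frame of bar_top between -0.026 and -0.01 m and x of each of protector1_mid, protector2_mid, protector3_mid, protector4_mid in the frame of bar_top below 0.115 m and x of each of protector1_mid, protector2_mid, protector3_mid, protector4_mid in the frame of stop_top above 0.038 m and angle between each of protector1_mid, protector2_mid, protector3_mid, protector4_mid's own z axis and vertical below 0.25 rad and contact force between each of protector1, protector2, protector3, protector4 and the fingers below 0.1 N and linear speed of each of protector1, protector2, protector3, protector4 below 0.03 m/s and y of protector2_mid in the frame of bar_top between -0.017 and 0.017 m and z of protector2_mid in the frame of bar_top between -0.026 and -0.01 m and y of protector3_mid in the frame of bar_top between -0.017 and 0.017 m and z of protector3_mid in the frame of bar_top between -0.026 and -0.01 m and y of protector4_mid in the frame of bar_top between -0.017 and 0.017 m and z of protector4_mid in the frame of bar_top between -0.026 and -0.01 m), for 0.2 s.
At the end, for the whole second after the job is handed in: stop index within 7 mm of the mark line along the bar, clamp lever below 0.2 rad, and every protector present hangs astride the bar (middle within 17 mm of the bar's centre plane, 10 to 26 mm below the bar's top, tilted less than 0.25 rad) between the stop and the end plate, released and at rest (all of step 3 and all of step 4); the robot touches nothing.
It fails at once if the stop is dragged along (over 5 cm/s) while the clamp is tight (lever below 0.5 rad) (value of joint clamp_lever below 0.5 rad and (velocity of joint stop above 0.05 m/s or velocity of joint stop below -0.05 m/s)).
It fails at once if the calculator is moved more than 5 cm (distance of calculator from where it was at the start of the episode above 0.05 m).
Of protector1, protector2, protector3, protector4 only 2 to 4 are there at a start; the rules pass over those that are not, and their reading is None.
At some moment in a run one of protector1, protector2, protector3, protector4 may be knocked a few centimetres aside while the robot is not near it.
Once in a run the grip may slacken for a moment while it holds something.
It also fails if it takes over 210 s, if anything falls off the work surface, if the arm or the gripper's body presses on something with over 40 N, if the wrist force passes 120 N, or if a joint passes its speed limit or range.

## Working session

There is one attempt and no reset: what is moved stays moved. The work goes in short steps, Python scripts to look and compute and a tool call to move; the robot and the scene stay as the last step left them, time stands still between calls to the robot, and variables do not carry over. Pictures are saved under pics/ and viewed, at most 14 in all, crops included, and the job is handed in when it is done.

Besides the shell and the picture viewer there is one more tool, called after "Emit:" as a command line: name --argument value ..., lists and objects as JSON in quotes. drive_tool: Moves the arm, as the interface text tells. Its arguments: {"type":"object","properties":{"moves":{"type":"array","items":{"type":"number"}},"grip_force":{"type":"number"}},"required":["moves"]}

```bash
mkdir -p pics; ls; cat > h.py <<'E'
import numpy as np, cv2
from scipy.spatial.transform import Rotation as Ro
from plant import robot
def cam(name,save=None):
    c=robot.read_camera(name)
    if save: cv2.imwrite('pics/'+save,c['color'][:,:,::-1])
    return c
def ray(c,u,v,z):
    d=c['R'].T@np.linalg.inv(c['mtx'])@np.array([u,v,1.]); o=-c['R'].T@c['t']
    return o+d*(z-o[2])/d[2]
def cloud(c):
    v,u=np.mgrid[0:420,0:560]; d=c['depth']
    p=np.stack([u*d,v*d,d],-1)@np.linalg.inv(c['mtx']).T
    return (p-c['t'])@c['R']
def proj(c,X):
    p=c['mtx']@(c['R']@np.asarray(X)+c['t']); return p[:2]/p[2]
E
python3 - <<'E'
from h import *
for n in('top','scene'):
    c=cam(n,n+'1.png'); print(n,-c['R'].T@c['t'],c['R'].round(2).tolist(),c['mtx'].round(1).tolist())
s=robot.read_state();print(s['tool_pos'],s['orientation'],s['opening'],s['t'],robot.grasp_offset)
print(Ro.from_rotvec(s['orientation']).as_matrix().round(3))
E
```

```text
pics
top [ 0.24189301 -0.02977082  1.44583604] [[-0.02, -1.0, -0.01], [-0.99, 0.02, -0.15], [0.15, 0.0, -0.99]] [[525.7, 0.0, 274.8], [0.0, 525.7, 209.6], [0.0, 0.0, 1.0]]
scene [-0.06684928 -0.80718981  0.95882079] [[0.85, -0.53, 0.01], [-0.34, -0.56, -0.75], [0.41, 0.63, -0.66]] [[415.8, 0.0, 287.1], [0.0, 415.8, 200.3], [0.0, 0.0, 1.0]]
[0.25642476 0.54222563 0.40378428] [-6.88276960e-01 -3.06476245e+00  2.45127996e-03] 0.09287887785556502 0.1 0.1673
[[-0.904  0.428 -0.001]
 [ 0.428  0.904 -0.001]
 [ 0.    -0.002 -1.   ]]
```

View pics/top1.png

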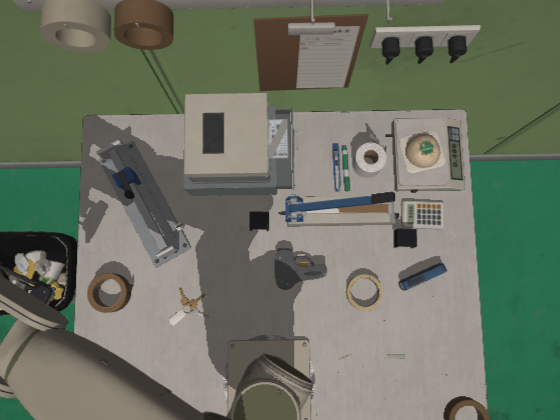

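View pics/scene1.png

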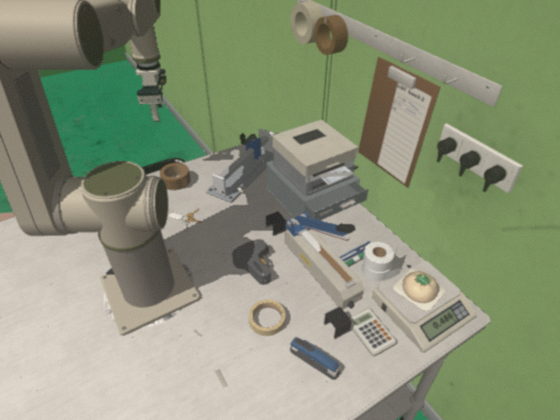

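Top view: stand at about (145,200) with the blue stop near (125,180). There are black protectors at (259,221) and (405,238), and the printer is at (235,140). I'll zoom in on the stand and compute the cloud.

```bash
python3 - <<'E'
from h import *
a=cv2.imread('pics/top1.png'); b=cv2.imread('pics/scene1.png')
z=cv2.resize(a[125:275,75:205],None,fx=4,fy=4,interpolation=cv2.INTER_CUBIC)
w=cv2.resize(b[120:240,190:330],None,fx=2,fy=2,interpolation=cv2.INTER_CUBIC)
im=np.zeros((600,800,3),np.uint8); im[:600,:520]=z; im[:240,520:800]=w
w=cv2.resize(a[205:255,235:285],None,fx=2.5,fy=2.5); im[250:375,520:645]=w
w=cv2.resize(a[205:255,380:430],None,fx=2.5,fy=2.5); im[250:375,655:780]=w
cv2.imwrite('pics/z1.png',im)
c=cam('top'); P=cloud(c)
hsv=cv2.cvtColor(c['color'],cv2.COLOR_RGB2HSV)
m=(hsv[...,2]<60).astype(np.uint8)
n,l,s,ce=cv2.connectedComponentsWithStats(m)
for i in range(1,n):
    if s[i,4]>80:
        q=P[l==i]; q=q[(q[:,2]>.03)&(q[:,2]<.07)]
        print(s[i],ce[i].round(1),len(q),np.median(q,0).round(3) if len(q) else '')
for v in range(135,270,5): print(v,[int(1000*P[v,u,2]) for u in range(90,200,5)])
E
```

```text
[382  37  18  28 354] [390.3  48.3] 0 
[415  36  18  28 358] [423.2  47.8] 0 
[448  36  19  27 371] [456.5  47. ] 0 
[204 114  19  39 729] [212.9 132.7] 0 
[116 168  25  31 343] [127.6 182.7] 36 [0.535 0.347 0.059]
[371 192  24  12 211] [382.7 197.5] 0 
[249 212  20  19 334] [258.9 220.3] 324 [0.425 0.019 0.047]
[394 228  23  20 397] [404.9 237.3] 357 [ 0.373 -0.372  0.047]
[   0  231   78   94 4153] [ 37.9 270.4] 0 
[275 260  27  30 503] [285.  275.2] 500 [ 0.277 -0.046  0.04 ]
[399 263  44  23 175] [418.3 274.9] 79 [ 0.259 -0.39   0.043]
[116 274  17  26 103] [126.4 286.4] 30 [0.256 0.372 0.036]
[ 93 288  15  19  84] [ 97.7 297.8] 18 [0.223 0.456 0.035]
[  50  327  181   93 1744] [141.2 379.5] 0 
[264 354  48  29 288] [286.8 367.1] 8 [ 0.061 -0.033  0.04 ]
[236 359  23  36 160] [246.9 373.7] 10 [0.058 0.039 0.057]
[234 396  12  24 172] [239.2 410.8] 0 
[444 397  28  23 184] [452.7 405.6] 82 [-0.059 -0.47   0.04 ]
135 [1, 0, 0, -9, -4, -3, 1, -3, 1, 0, -1, -5, 4, 0, 0, 6, -3, -3, -4, 235, 232, 233]
140 [-1, -2, -1, 2, -2, -1, 0, 1, -3, -4, 1, 2, -2, -6, 1, 0, 0, 0, 0, 236, 237, 231]
[... 1433 characters left out ...]
8, 9, 10, 78, 83, 6, 10, 7, 19, 15, -1, -4, 0]
230 [1, 1, 0, 0, -2, 0, 0, 2, 4, 0, 6, 8, 80, 76, 2, 7, 12, 9, 10, 1, 3, 0]
235 [0, 0, 0, 0, 1, 0, -1, 1, 6, 0, 14, 8, 9, 78, 75, 3, 13, 13, 10, 3, -3, 0]
240 [0, 1, 2, -3, 0, 0, 0, 1, -3, -1, 0, 9, 7, 81, 81, 14, 6, 7, 8, 8, 0, -6]
245 [0, 0, -4, -3, 0, 1, 0, -1, -1, -4, -1, 6, 13, 5, 79, 73, 10, 12, 3, 14, -2, -1]
250 [-3, -5, -3, -1, -3, 0, -4, -2, -8, 3, 0, 0, 4, 14, 77, 90, 83, 36, 10, 15, -2, -2]
255 [0, -4, -1, -6, 0, -5, 1, 4, 0, -2, -1, 2, 10, 10, 85, 46, 11, 10, 0, -4, -1, 0]
260 [-1, -3, -3, 1, 0, 0, 0, -1, 2, 1, -1, -3, 1, 17, 2, 10, -1, -2, 2, 2, 0, -2]
265 [2, -4, -4, -7, 0, 0, -3, -3, 0, 5, -4, 0, 0, 11, 0, -3, -2, -1, 0, 1, 2, 2]
```

View pics/z1.png

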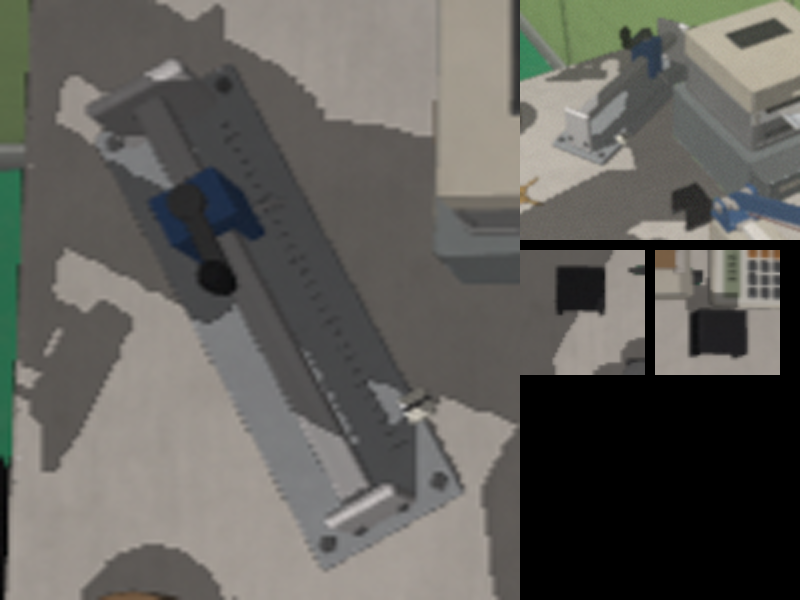

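The stand's end plate is upper left and its near post is lower right. The mark is at about pixel (178.6,225) and the knob at about (129,193). I see two protectors.

```bash
cat >> h.py <<'E'
S0=None
E
python3 - <<'E'
from h import *
c=cam('top'); f=lambda x,y,z: ray(c,75+(x+.5)/4-.5,125+(y+.5)/4-.5,z)
NL=f(325,569,.01);NR=f(462,491,.01);FR=f(232,65,.01)
print(NL,NR,FR,np.linalg.norm(NL-NR),np.linalg.norm(NR-FR))
ex=(FR-NR)/np.linalg.norm(FR-NR); ang=np.arctan2(ex[1],ex[0]); print('yaw edge',ang)
P=cloud(c); v,u=np.mgrid[0:420,0:560]
m=(P[...,2]>.06)&(P[...,2]<.095)&(v>195)&(v<250)&(u<175)&(u>90)
pts=np.array([ray(c,a,b,.08)[:2] for a,b in zip(u[m],v[m])])
vx,vy,x0,y0=cv2.fitLine(pts.astype(np.float32),cv2.DIST_HUBER,0,.01,.01).ravel()
if vx<0: vx,vy=-vx,-vy
print('bar',len(pts),np.arctan2(vy,vx),x0,y0)
yaw=ang
R=np.array([[np.cos(yaw),-np.sin(yaw)],[np.sin(yaw),np.cos(yaw)]])
O=(NR[:2]-R@[-.19,-.055]); print('O from corners',O, (FR[:2]-R@[.16,-.055]), NL[:2]-R@[-.19,.055])
loc=lambda p:R.T@(p[:2]-O)
print('bar pt loc',loc(np.array([x0,y0])))
for n,p in dict(mark=f(415,404,.023),pivot=f(188,197,.13),knob=f(216,277,.17),tl=f(212,168,.116),l=f(150,203,.116),ep=f(168,70,.1),post=f(362,507,.09)).items(): print(n,p.round(4),loc(p).round(4))
w=[np.array([.425,.019]),np.array([.373,-.372])]
hsv=cv2.cvtColor(c['color'],cv2.COLOR_RGB2HSV)
for (a,b) in ((259,221),(405,238)):
    m=np.zeros((420,560),np.uint8); m[b-15:b+15,a-15:a+15]=((P[b-15:b+15,a-15:a+15,2]>.035)&(hsv[b-15:b+15,a-15:a+15,2]<70))
    vv,uu=np.nonzero(m); q=np.array([ray(c,x,y,.048)[:2] for x,y in zip(uu,vv)],np.float32)
    print(cv2.minAreaRect(q*1000),len(q))
E
```

```text
[0.30614855 0.3018873  0.01      ] [0.35777404 0.20905234 0.01      ] [0.66119694 0.37410612 0.01      ] 0.10622392081244866 0.3454101980047767
yaw edge 0.4982039677782842
bar 579 0.5303125 0.41604674 0.30040684
O from corners [0.49839639 0.3481579 ] [0.49436451 0.34596467] [0.49933424 0.34436421]
bar pt loc [-0.09515718 -0.00259588]
mark [0.4166 0.2395 0.023 ] [-0.1238 -0.0564]
pivot [0.5394 0.3664 0.13  ] [ 0.0447 -0.0035]
knob [0.4795 0.3356 0.17  ] [-0.0226 -0.002 ]
tl [0.5615 0.3556 0.116 ] [ 0.059  -0.0236]
l [0.539  0.3951 0.116 ] [0.0581 0.0219]
ep [0.6322 0.3911 0.1   ] [ 0.1381 -0.0262]
post [0.342  0.2602 0.09  ] [-0.1794 -0.0025]
((425.32452392578125, 19.905410766601562), (51.181148529052734, 48.677330017089844), 89.07747650146484) 343
((371.9443359375, -372.3793029785156), (53.934688568115234, 45.43754959106445), 89.07746887207031) 360
```

Emit:
drive_tool --moves '[60,-40,-12,0,0,0,0,60,-40,-12,0,0,0,0,60,-40,-12,0,0,0,0,60,-40,-12,0,0,0,0,60,-40,-12,0,0,0,0,60,-40,-12,0,0,0,0,60,-40,-12,0,0,0,0,60,0,0,0,0,0,0]' --grip_force 8

```text
t: 1.0
tool_pos: [0.4768, 0.3433, 0.4044]
orientation: [0.696, 3.062, -0.002]
force: [-0.2, 0.5, 0.7]
opening: 0.0603
gripper_force: 0.0
```

```bash
cat >> h.py <<'E'
O=np.array([0.4984,0.3444]); YAW=.5
def w(x,y): return O+Ro.from_euler('z',YAW).as_matrix()[:2,:2]@[x,y]
def go(X,closeang=None):
    "shift (mm, tool axes) to bring the grasp point to X; turn about tool z to bring closing line to world angle"
    s=robot.read_state(); R=Ro.from_rotvec(s['orientation']).as_matrix()
    g=s['tool_pos']+R[:,2]*robot.grasp_offset
    a=np.degrees(np.arctan2(R[1,1],R[0,1]))
    print('t',round(s['t'],2),'grasp',g.round(4),'shift',(R.T@(np.asarray(X)-g)*1000).round(1),'ang',a.round(1),'tilt',R[:2,2].round(4),'op',s['opening'].__round__(4),'F',np.round(s['force'],1),'gf',s['gripper_force'])
    if closeang is not None: print('turn about tool z',-((closeang-a+90)%180-90))
E
python3 - <<'E'
from h import *
c=cam('top','top2.png'); c2=cam('scene','scene2.png')
k=w(-.0215,0); go([*k,.157])
hh=[(u,v) for u,v in ((185,190),(275,190),(185,95))]
print([ray(c,u,v,.24).round(3) for u,v in hh])
m=(cv2.cvtColor(c['color'],cv2.COLOR_RGB2HSV)[...,2]<60).astype(np.uint8)
a=cv2.imread('pics/top2.png'); b=cv2.imread('pics/scene2.png')
im=np.zeros((600,800,3),np.uint8)
im[:300,:400]=cv2.resize(a,(400,300)); im[:300,400:]=cv2.resize(b,(400,300))
im[300:600,:400]=cv2.resize(b[185:260,250:350],(400,300)); im[300:600,400:]=cv2.resize(b[290:365,300:400],(400,300)); cv2.imwrite('pics/z2.png',im)
E
```

```text
t 1.1 grasp [0.4741 0.346  0.2371] shift [-10.1  -8.4  80.1] ang 64.6 tilt [-0.0008 -0.0001] op 0.06 F [-1.2  1.2 -0.4] gf 0.0
[array([0.473, 0.184, 0.24 ]), array([ 0.47 , -0.026,  0.24 ]), array([0.706, 0.186, 0.24 ])]
```

View pics/z2.png

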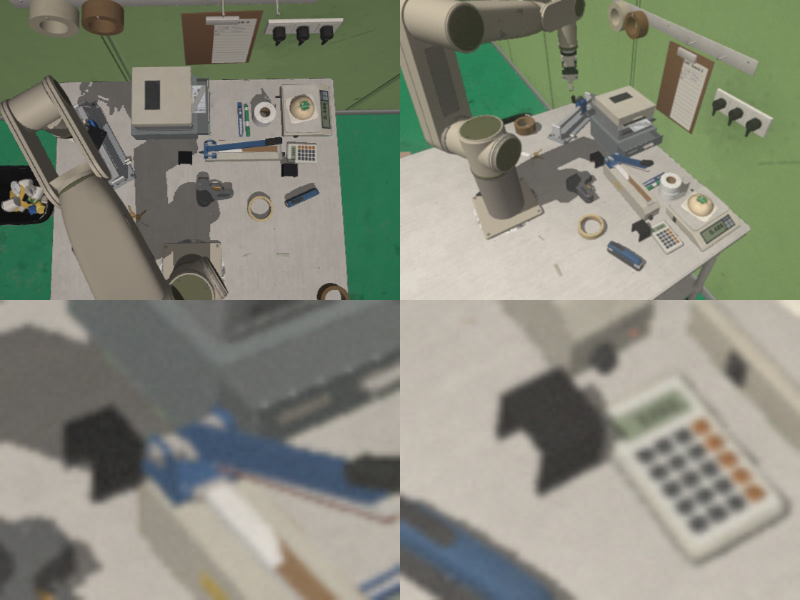

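The view shows two protectors only, both with slot ends facing the robot (legs at ±y). Next I go down onto the knob.

Emit:
drive_tool --moves '[60,-10,-8.4,0,0,0,0,60,0,0,20,0,0,0,60,0,0,20,0,0,0,60,0,0,20,0,0,0,60,0,0,19,0,0,0,60,0,0,0,0,0,0,10,0,0,0,0,0,0,10,0,0,0,0,0,0]'

```text
t: 1.9
tool_pos: [0.4793, 0.3354, 0.3273]
orientation: [0.687, 3.064, 0.002]
force: [0.0, 0.3, 0.2]
opening: 0.0483
gripper_force: 0.0
```

```bash
python3 - <<'E'
from h import *
go([*w(-.0215,0),.157])
E
```

```text
t 1.9 grasp [0.4796 0.3355 0.16  ] shift [-0.6 -1.3  3. ] ang 64.7 tilt [0.0018 0.001 ] op 0.0483 F [0.  0.3 0.2] gf 0.0
```

Emit:
drive_tool --moves '[10,0,0,2,0,0,0,10,0,0,0,0,0,0,10,0,0,0,0,0,0,10,0,0,0,0,0,0,10,0,0,0,0,0,0,10,0,0,0,0,0,0]'

```text
t: 2.5
tool_pos: [0.4796, 0.337, 0.3246]
orientation: [0.686, 3.064, 0.011]
force: [4.9, 15.3, -5.7]
opening: 0.0195
gripper_force: 8.0
```

```bash
python3 - <<'E'
from h import *
go([*w(-.0215,0),.157])
s=robot.read_state();R=Ro.from_rotvec(s['orientation']).as_matrix()
a=np.linspace(0,1.58,17); B=Ro.from_euler('z',YAW).as_matrix()
p=np.stack([-.062*np.cos(a),.062*np.sin(a),0*a],1)@B.T@R*1000
print(np.diff(p,axis=0).round(1).tolist())
E
```

```text
t 2.5 grasp [0.4802 0.338  0.1573] shift [-1.1 -3.8  0.3] ang 64.7 tilt [0.0034 0.0061] op 0.0195 F [ 4.9 15.3 -5.7] gf 7.99947829410506
[[4.8, 3.8, 0.0], [4.4, 4.3, 0.0], [3.9, 4.7, 0.0], [3.4, 5.1, 0.0], [2.9, 5.4, 0.0], [2.4, 5.6, 0.0], [1.8, 5.8, 0.0], [1.2, 6.0, 0.0], [0.6, 6.1, 0.0], [0.0, 6.1, 0.0], [-0.6, 6.1, 0.0], [-1.2, 6.0, 0.0], [-1.8, 5.9, 0.0], [-2.3, 5.7, 0.0], [-2.9, 5.4, 0.0], [-3.4, 5.1, 0.0]]
```

Emit:
drive_tool --moves '[10,1,4,0,0,0,0,10,4.8,3.8,0,0,0,0,10,4.4,4.3,0,0,0,0,10,3.9,4.7,0,0,0,0,10,3.4,5.1,0,0,0,0,10,2.9,5.4,0,0,0,0,10,2.4,5.6,0,0,0,0,10,1.8,5.8,0,0,0,0]'

```text
t: 3.3
tool_pos: [0.4728, 0.3802, 0.3233]
orientation: [-0.688, -3.063, 0.004]
force: [-4.6, -1.5, 1.4]
opening: 0.0199
gripper_force: 8.0
```

Emit:
drive_tool --moves '[10,1.2,6,0,0,0,0,10,0.6,6.1,0,0,0,0,10,0,6.1,0,0,0,0,10,-0.6,6.1,0,0,0,0,10,-1.2,6,0,0,0,0,10,-1.8,5.9,0,0,0,0,10,-2.3,5.7,0,0,0,0,10,-2,4,0,0,0,0]'

```text
t: 4.1
tool_pos: [0.4991, 0.4196, 0.3237]
orientation: [0.688, 3.065, 0.0]
force: [-3.2, -0.3, -0.9]
opening: 0.0195
gripper_force: 8.0
```

```bash
python3 - <<'E'
from h import *
go([*w(.0405,.062),.157])
E
```

```text
t 4.1 grasp [0.4991 0.4196 0.1564] shift [-5.2  0.9 -0.6] ang 64.7 tilt [0.0001 0.    ] op 0.0195 F [-3.2 -0.3 -0.9] gf 8.001152360084234
```

Emit:
drive_tool --moves '[80,0,0,0,0,0,0,80,0,0,0,0,0,0,80,0,0,0,0,0,0,80,0,0,-30,0,0,0,80,0,0,-35,0,0,7.2,80,0,0,0,0,0,7.2,80,0,0,0,0,0,7.2,80,0,0,0,0,0,7.2]'

```text
t: 4.9
tool_pos: [0.4987, 0.4192, 0.3897]
orientation: [1.436, 2.793, 0.003]
force: [-1.0, 0.8, -0.7]
opening: 0.0777
gripper_force: 0.0
```

Emit:
drive_tool --moves '[85,0,0,0,0,0,7.2,85,0,0,0,0,0,0,85,0,0,0,0,0,0]'

```text
t: 5.2
tool_pos: [0.4986, 0.4192, 0.389]
orientation: [1.597, 2.705, 0.001]
force: [0.3, 0.3, 0.0]
opening: 0.0847
gripper_force: 0.0
```

```bash
sed -i 's/^O=.*/O=np.array([0.4970,0.3470]); YAW=.5/' h.py; python3 - <<'E'
from h import *
c=cam('top','top3.png'); c2=cam('scene','scene3.png')
go([*w(.043,0),.105],np.degrees(YAW))
b=c2['color'][:,:,::-1]; u,v=proj(c2,[*w(0,0),.1]).astype(int); print(u,v)
cv2.imwrite('pics/z3.png',cv2.resize(b[max(v-75,0):v+75,u-100:u+100],(800,600),interpolation=cv2.INTER_CUBIC))
E
```

```text
t 5.3 grasp [0.4987 0.4193 0.2216] shift [-62.6   6.6 116.6] ang 28.9 tilt [0.0003 0.0002] op 0.0851 F [ 0.   0.4 -0.2] gf 0.0
turn about tool z 0.20322659592247305
246 148
```

View pics/z3.png

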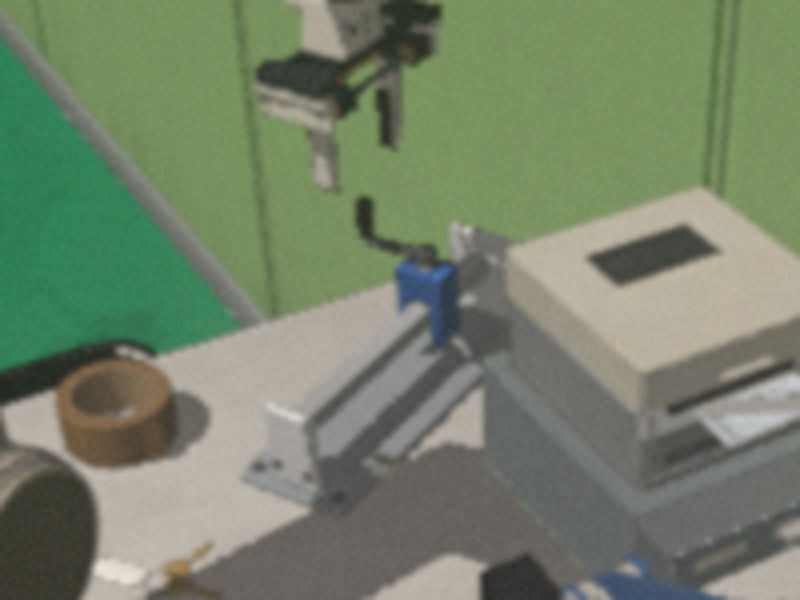

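The lever is open. The knob stands at (365,215) in the crop, off to the left of the block. Going over the block next.

Emit:
drive_tool --moves '[85,-31,3.3,0,0,0,0,85,-31.6,3.3,0,0,0,0,85,0,0,0,0,0,0,85,0,0,35,0,0,0,85,0,0,35,0,0,0,85,0,0,30,0,0,0,85,0,0,16,0,0,0,85,0,0,0,0,0,0]' --grip_force 25

```text
t: 6.1
tool_pos: [0.5332, 0.3673, 0.2696]
orientation: [-1.599, -2.701, 0.007]
force: [0.0, -0.5, -0.6]
opening: 0.0852
gripper_force: 0.0
```

Emit:
drive_tool --moves '[25,0,0,0,0,0,0,25,0,0,0,0,0,0,25,0,0,0,0,0,0,25,0,0,0,0,0,0,25,0,0,0,0,0,0,25,0,0,0,0,0,0]'

```text
t: 6.7
tool_pos: [0.5345, 0.3675, 0.2731]
orientation: [1.602, 2.702, 0.001]
force: [-1.5, -0.4, 0.1]
opening: 0.0416
gripper_force: 0.0
```

```bash
python3 - <<'E'
from h import *
go([*w(-.124,0),.105],np.degrees(YAW))
E
```

```text
t 6.7 grasp [0.5346 0.3676 0.1058] shift [ 1.000e-01 -1.669e+02  7.000e-01] ang 28.7 tilt [0.0004 0.0002] op 0.0416 F [-1.5 -0.4  0.1] gf 0.0
turn about tool z 0.03960136034011441
```

Emit:
drive_tool --moves '[25,0,0,0,0,0,0,25,0,0,0,0,0,0,25,0,0,0,0,0,0,25,0,-10,0,0,0,0,25,0,-20,0,0,0,0,25,0,-20,0,0,0,0,25,0,-20,0,0,0,0,25,0,-20,0,0,0,0]'

```text
t: 7.5
tool_pos: [0.4559, 0.3244, 0.2729]
orientation: [1.601, 2.701, 0.006]
force: [12.5, 6.5, -6.4]
opening: 0.0359
gripper_force: 25.0
```

Emit:
drive_tool --moves '[25,0,-20,0,0,0,0,25,0,-20,0,0,0,0,25,0,-20,0,0,0,0,25,0,-12,0,0,0,0,25,0,-3,0,0,0,0,25,0,0,0,0,0,0]'

```text
t: 8.1
tool_pos: [0.3897, 0.2882, 0.2729]
orientation: [1.601, 2.701, 0.003]
force: [4.9, 2.1, -3.2]
opening: 0.0359
gripper_force: 25.0
```

```bash
python3 - <<'E'
from h import *
go([*w(-.124,0),.105],np.degrees(YAW))
c=cam('top','top4.png'); b=c['color'][:,:,::-1]; c2=cam('scene','scene4.png'); b2=c2['color'][:,:,::-1]
u,v=proj(c,[*w(-.12,-.04),.03]).astype(int);u2,v2=proj(c2,[*w(-.12,-.04),.03]).astype(int); print(u,v,u2,v2)
cv2.imwrite('pics/z4.png',np.hstack([cv2.resize(b[v-30:v+30,u-20:u+20],(400,600),interpolation=cv2.INTER_CUBIC),cv2.resize(b2[v2-30:v2+30,u2-20:u2+20],(400,600),interpolation=cv2.INTER_CUBIC)]))
E
```

```text
t 8.1 grasp [0.3901 0.2883 0.1056] shift [ 0.2 -2.   0.6] ang 28.7 tilt [0.0019 0.0008] op 0.0359 F [ 4.9  2.1 -3.2] gf 24.997011423110962
turn about tool z 0.036499954539621626
172 227 238 184
```

View pics/z4.png

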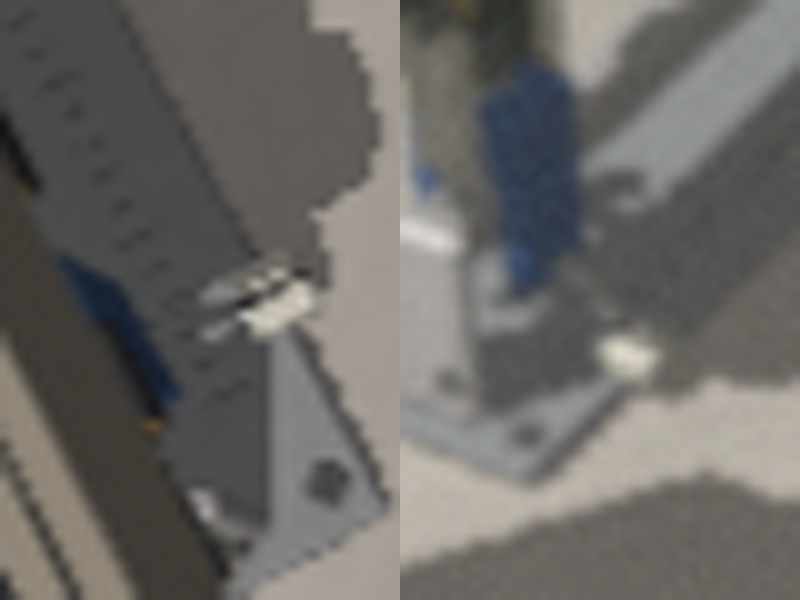

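```bash
python3 - <<'E'
from h import *
c=cam('top'); b=c['color'][:,:,::-1]; b0=cv2.imread('pics/top1.png')
s=robot.read_state()
L=lambda p:Ro.from_euler('z',-YAW).as_matrix()[:2,:2]@(p[:2]-O)
print('mark outline centre loc',[L(ray(c,152+x/10-.5,197+y/10-.5,z)).round(4) for x,y,z in ((278,297,.023),(215,308,.03),(215,308,.01),(270,290,.023))])
for x in(-.122,): print([((proj(c,[*w(x,y),.03])-[152,197]+.5)*10).round() for y in(-.024,-.04,-.05)])
E=lambda i:cv2.resize(i[214:236,165:190],(400,352),interpolation=cv2.INTER_NEAREST)
cv2.imwrite('pics/z5.png',np.hstack([E(b0),E(b)]))
E
```

```text
mark outline centre loc [array([-0.1247, -0.0573]), array([-0.1203, -0.0417]), array([-0.1163, -0.0394]), array([-0.122 , -0.0563])]
[array([160., 345.]), array([212., 316.]), array([245., 298.])]
```

View pics/z5.png

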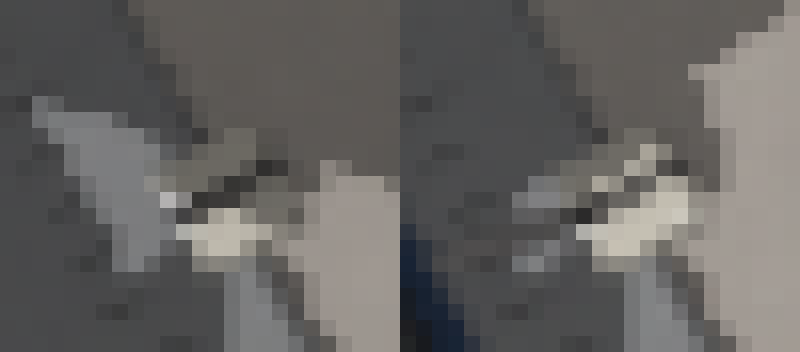

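The finger lies in line with the mark's black line to about 1 mm (right half, around (540,232) to (632,190)). I'll release the block and go back to the knob.

Emit:
drive_tool --moves '[85,0,0,0,0,0,0,85,0,0,0,0,0,0,85,0,0,0,0,0,0,85,0,0,0,0,0,0,85,0,0,-40,0,0,0,85,0,0,-50,0,0,0,85,0,0,-40,0,0,-7.2,85,0,0,0,0,0,-7.2]'

```text
t: 9.05
tool_pos: [0.3909, 0.2891, 0.4101]
orientation: [1.241, 2.879, 0.014]
force: [0.7, -0.4, -0.6]
opening: 0.0851
gripper_force: 0.0
```

Emit:
drive_tool --moves '[60,0,0,0,0,0,-7.2,60,0,0,0,0,0,-7.2,60,0,0,0,0,0,-7.2,60,0,0,0,0,0,0]'

```text
t: 9.45
tool_pos: [0.3897, 0.2883, 0.4027]
orientation: [-0.685, -3.066, 0.0]
force: [0.4, 0.1, -0.3]
opening: 0.0611
gripper_force: 0.0
```

```bash
python3 - <<'E'
from h import *
go([.3546,.3403,.157])
c2=cam('scene'); b2=c2['color'][:,:,::-1]; c=cam('top'); b=c['color'][:,:,::-1]
for cc in (c,c2):
    P=cloud(cc); V=cc['color'].max(-1)
    k=(np.hypot(P[...,0]-.3546,P[...,1]-.3403)<.035)&(P[...,2]>.135)&(P[...,2]<.18)&(V<60)
    print(k.sum(),np.median(P[k],0).round(4) if k.any() else '')
u2,v2=proj(c2,[*w(-.12,0),.12]).astype(int);u,v=proj(c,[*w(-.12,0),.12]).astype(int)
E=lambda b,u,v:cv2.resize(b[v-30:v+30,u-30:u+30],(390,390))
cv2.imwrite('pics/z6.png',np.hstack([E(b,u,v),E(b2,u2,v2)]))
E
```

```text
t 9.45 grasp [0.3896 0.2883 0.2354] shift [53.8 32.2 78.4] ang 64.8 tilt [-0.0002 -0.0002] op 0.0611 F [ 0.4  0.1 -0.3] gf 0.0
53 [0.3534 0.3354 0.1663]
26 [0.351  0.3336 0.1579]
```

View pics/z6.png

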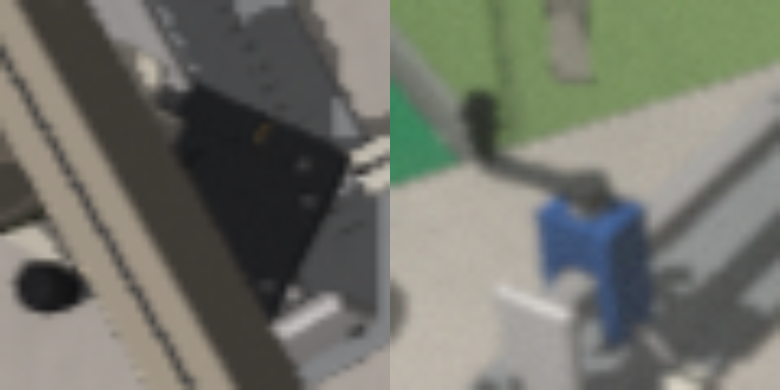

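The lever is still open and the knob is where predicted (crop right, (480,115)).

Emit:
drive_tool --moves '[60,27,16,0,0,0,0,60,26.8,16,0,0,0,0,60,0,0,0,0,0,0,60,0,0,30,0,0,0,60,0,0,30,0,0,0,60,0,0,18,0,0,0,40,0,0,0,0,0,0,10,0,0,0,0,0,0]' --grip_force 8

```text
t: 10.35
tool_pos: [0.355, 0.34, 0.3251]
orientation: [-0.691, -3.065, 0.001]
force: [0.7, -0.0, 0.7]
opening: 0.0485
gripper_force: 0.0
```

Emit:
drive_tool --moves '[10,0,0,0,0,0,0,10,0,0,0,0,0,0,10,0,0,0,0,0,0,10,0,0,0,0,0,0,10,0,0,0,0,0,0,10,0,0,0,0,0,0]'

```text
t: 10.95
tool_pos: [0.3549, 0.3404, 0.3251]
orientation: [0.688, 3.065, 0.001]
force: [0.8, 0.6, 1.3]
opening: 0.0199
gripper_force: 0.8
```

```bash
python3 - <<'E'
from h import *
piv=np.array([.3901,.2883])
go([*piv,.157])
s=robot.read_state();R=Ro.from_rotvec(s['orientation']).as_matrix()
g=(s['tool_pos']+R[:,2]*.1673)[:2]-piv
l=Ro.from_euler('z',-YAW).as_matrix()[:2,:2]@g; th=np.arctan2(l[1],-l[0]); r=np.hypot(*l); print('theta',th,'r',r)
a=np.linspace(th,-.02,17); B=Ro.from_euler('z',YAW).as_matrix()
p=np.stack([-r*np.cos(a),r*np.sin(a),0*a],1)@B.T@R*1000
print(np.diff(p,axis=0).round(1).tolist())
E
```

```text
t 10.95 grasp [0.355  0.3405 0.1578] shift [-54.1 -32.1   0.8] ang 64.7 tilt [0.0006 0.0006] op 0.0199 F [0.8 0.6 1.3] gf 0.8000586423344203
theta 1.478147846498755 r 0.06289074771174492
[[2.8, -5.2, -0.0], [2.3, -5.4, -0.0], [1.8, -5.6, -0.0], [1.2, -5.8, -0.0], [0.7, -5.8, -0.0], [0.1, -5.9, -0.0], [-0.4, -5.9, -0.0], [-1.0, -5.8, -0.0], [-1.5, -5.7, -0.0], [-2.0, -5.5, -0.0], [-2.5, -5.3, -0.0], [-3.0, -5.0, -0.0], [-3.5, -4.7, -0.0], [-3.9, -4.4, -0.0], [-4.3, -4.0, -0.0], [-4.7, -3.6, -0.0]]
```

Emit:
drive_tool --moves '[10,0,0,0,0,0,0,10,2.8,-5.2,0,0,0,0,10,2.3,-5.4,0,0,0,0,10,1.8,-5.6,0,0,0,0,10,1.2,-5.8,0,0,0,0,10,0.7,-5.8,0,0,0,0,10,0.1,-5.9,0,0,0,0,10,-0.4,-5.9,0,0,0,0]'

```text
t: 11.75
tool_pos: [0.3298, 0.3077, 0.3248]
orientation: [0.688, 3.065, 0.0]
force: [-0.1, 3.8, 1.4]
opening: 0.0198
gripper_force: 8.0
```

Emit:
drive_tool --moves '[10,-1,-5.8,0,0,0,0,10,-1.5,-5.7,0,0,0,0,10,-2,-5.5,0,0,0,0,10,-2.5,-5.3,0,0,0,0,10,-3,-5,0,0,0,0,10,-3.5,-4.7,0,0,0,0,10,-3.9,-4.4,0,0,0,0,10,-4.3,-4,0,0,0,0]'

```text
t: 12.55
tool_pos: [0.3326, 0.2618, 0.3247]
orientation: [-0.688, -3.065, 0.0]
force: [-0.6, 3.9, 1.6]
opening: 0.0192
gripper_force: 8.0
```

Emit:
drive_tool --moves '[10,-4.7,-3.6,0,0,0,0,10,0,0,0,0,0,0]'

```text
t: 12.75
tool_pos: [0.3355, 0.2576, 0.325]
orientation: [-0.689, -3.065, -0.006]
force: [0.6, 12.1, -1.7]
opening: 0.0196
gripper_force: 8.0
```

```bash
python3 - <<'E'
from h import *
g=w(-.122,0);piv=np.array([.3901,.2883])
go([*(piv+w(-.062,0)-O),.157])
E
```

```text
t 12.75 grasp [0.3356 0.2582 0.1577] shift [0.  0.3 0.7] ang 64.7 tilt [0.0005 0.0041] op 0.0196 F [ 0.6 12.1 -1.7] gf 7.9992580795715185
```

Emit:
drive_tool --moves '[60,0,0,0,0,0,0,60,0,0,0,0,0,0,60,0,0,0,0,0,0,70,0,0,-35,0,0,0,70,0,0,-45,0,0,0,72,0,0,-20,0,0,-8.4,72,0,0,0,0,0,-8.4,72,0,0,0,0,0,-8.4]'

```text
t: 13.55
tool_pos: [0.3355, 0.2568, 0.4257]
orientation: [-0.006, 3.14, 0.0]
force: [-0.2, -0.0, -0.3]
opening: 0.0715
gripper_force: 0.0
```

```bash
python3 - <<'E'
from h import *
go([.423,.020,.26],90)
c=cam('top'); P=cloud(c); V=c['color'].max(-1)
box=(P[...,0]>.34)&(P[...,0]<.46)&(P[...,1]<-.01)&(P[...,1]>-.12)&(P[...,2]>.02)
for y in np.arange(-.12,-.01,.01):
    m=box&(P[...,1]>=y)&(P[...,1]<y+.01)
    if m.sum(): print(round(y,2),m.sum(),P[m][:,2].max().round(3),P[m][:,0].min().round(3),P[m][:,0].max().round(3))
m=(P[...,0]>.44)&(P[...,0]<.52)&(P[...,1]>-.06)&(P[...,1]<.12)&(P[...,2]>.06); print('drawer near x',np.percentile(P[m][:,0],[0,1,5]))
# protector positions
for (x,y) in ((.425,.02),(.372,-.372)):
    m=(np.hypot(P[...,0]-x,P[...,1]-y)<.08)&(abs(P[...,2]-.048)<.012)&(V<50)
    vv,uu=np.nonzero(m); q=np.array([ray(c,a,b,.048)[:2] for a,b in zip(uu,vv)],np.float32); print(cv2.minAreaRect(q*1000),len(q))
c2=cam('scene'); b=c2['color'][:,:,::-1]
cv2.imwrite('pics/z7.png',cv2.resize(b[60:360,150:450],(600,600),interpolation=cv2.INTER_CUBIC))
E
```

```text
t 13.55 grasp [0.3357 0.2569 0.2584] shift [ -86.4 -237.2   -1.5] ang 90.2 tilt [0.0016 0.0002] op 0.0715 F [-0.2 -0.  -0.3] gf 0.0
turn about tool z 0.21677958065455982
-0.12 95 0.15 0.412 0.457
-0.11 91 0.142 0.41 0.456
-0.1 83 0.138 0.412 0.457
-0.09 85 0.131 0.412 0.46
-0.08 90 0.126 0.412 0.46
-0.07 96 0.118 0.341 0.46
-0.06 86 0.112 0.341 0.46
-0.05 28 0.046 0.342 0.451
-0.04 18 0.043 0.342 0.449
-0.03 3 0.039 0.342 0.348
drawer near x [0.44080896 0.44986472 0.5011219 ]
((423.9443664550781, 18.58292579650879), (48.4920768737793, 45.95985412597656), 89.0774917602539) 320
((391.3144836425781, -370.9966735839844), (53.16239929199219, 85.8407974243164), 86.84451293945312) 344
```

View pics/z7.png

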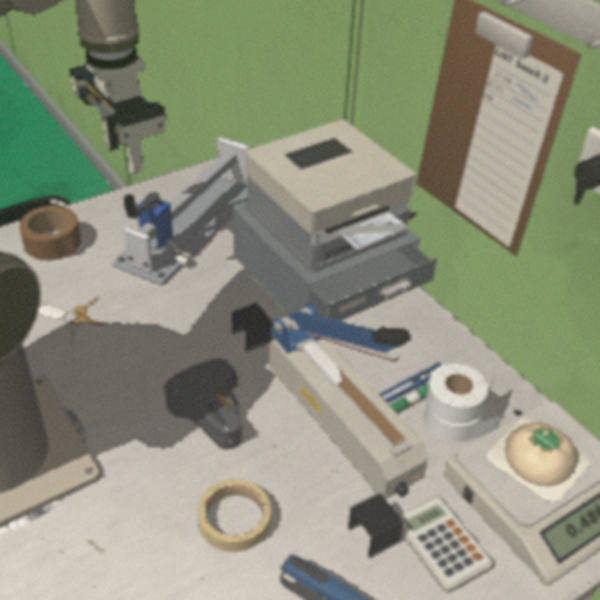

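Lever tight and the stop at the mark. The sealer's hinge end is close to protector 1, so I'll pinch that one high, drag it left, and regrip.

Emit:
drive_tool --moves '[72,-14.3,-39.6,0,0,0,0,72,-14.3,-39.6,0,0,0,0,72,-14.3,-39.6,0,0,0,0,72,-14.3,-39.6,0,0,0,0,72,-14.3,-39.6,0,0,0,0,72,-14.3,-39.6,0,0,0,0,72,0,0,40,0,0,0,72,0,0,40,0,0,0]' --grip_force 20

```text
t: 14.45
tool_pos: [0.4212, 0.0175, 0.3446]
orientation: [0.017, 3.139, -0.001]
force: [0.3, 0.7, -0.2]
opening: 0.0723
gripper_force: 0.0
```

```bash
python3 - <<'E'
from h import *
go([.422,.019,.057],90)
E
```

```text
t 14.45 grasp [0.4216 0.0174 0.1773] shift [-1.000e-01  1.700e+00  1.203e+02] ang 89.4 tilt [ 0.0025 -0.0006] op 0.0723 F [ 0.3  0.7 -0.2] gf 0.0
turn about tool z -0.6164087332128645
```

Emit:
drive_tool --moves '[72,0,1,40,0,0,0,72,0,0,40,0,0,0,72,0,0,25,0,0,0,72,0,0,15,0,0,0,72,0,0,0,0,0,0,45,0,0,0,0,0,0,45,0,0,0,0,0,0,45,0,0,0,0,0,0]'

```text
t: 15.25
tool_pos: [0.4212, 0.0202, 0.2261]
orientation: [0.004, 3.139, -0.0]
force: [0.5, 1.1, 1.0]
opening: 0.0529
gripper_force: 0.7
```

Emit:
drive_tool --moves '[45,0,0,0,0,0,0,45,0,0,0,0,0,0,45,0,0,0,0,0,0,45,5,10,0,0,0,0,45,10,15,0,0,0,0,45,10,20,0,0,0,0,45,10,20,0,0,0,0,45,0,5,0,0,0,0]'

```text
t: 16.05
tool_pos: [0.3854, 0.0916, 0.226]
orientation: [0.001, 3.139, -0.001]
force: [-0.2, -3.2, 7.4]
opening: 0.0519
gripper_force: 19.9
```

```bash
python3 - <<'E'
from h import *
go([.385,.09,.032],90)
E
```

```text
t 16.05 grasp [0.3858 0.0915 0.0587] shift [ 0.9 -1.5 26.7] ang 89.9 tilt [ 0.0024 -0.0006] op 0.0519 F [-0.2 -3.2  7.4] gf 19.91208851337433
turn about tool z -0.0528247538426001
```

Emit:
drive_tool --moves '[65,0,0,0,0,0,0,65,0,0,0,0,0,0,65,-3,0,0,0,0,0,65,0,0,14,0,0,0,65,0,0,12,0,0,0,65,0,0,0,0,0,0,45,0,0,0,0,0,0,45,0,0,0,0,0,0]' --grip_force 30

```text
t: 16.85
tool_pos: [0.3889, 0.0903, 0.199]
orientation: [0.003, 3.141, 0.0]
force: [-0.4, 0.9, -0.2]
opening: 0.0535
gripper_force: 0.1
```

Emit:
drive_tool --moves '[45,0,0,0,0,0,0,45,0,0,0,0,0,0,45,0,0,0,0,0,0,45,0,0,-30,0,0,0,45,0,0,-40,0,0,0,45,0,0,-40,0,0,-7.2,45,0,0,-20,0,0,-7.2,45,0,0,0,0,0,-7.2]'

```text
t: 17.65
tool_pos: [0.3899, 0.0905, 0.333]
orientation: [-0.592, 3.078, -0.001]
force: [0.8, 0.2, -1.3]
opening: 0.0521
gripper_force: 29.9
```

```bash
python3 - <<'E'
from h import *
go([*w(.06,0),.18],np.degrees(YAW)+90)
E
```

```text
t 17.65 grasp [0.3911 0.0906 0.1657] shift [-253.2  205.9  -13. ] ang 111.8 tilt [0.0071 0.0007] op 0.0521 F [ 0.8  0.2 -1.3] gf 29.85937625169754
turn about tool z -6.8602632959991325
```

Emit:
drive_tool --moves '[45,0,0,-35,0,0,-6.9,45,0,0,-30,0,0,0,45,0,0,0,0,0,0]'

```text
t: 17.95
tool_pos: [0.3897, 0.0904, 0.3984]
orientation: [-0.769, 3.038, -0.002]
force: [-0.2, 0.5, 0.1]
opening: 0.0522
gripper_force: 29.9
```

```bash
python3 - <<'E'
from h import *
go([.40,.30,.23],np.degrees(YAW)+90)
go([*w(.06,0),.23])
E
```

```text
t 17.95 grasp [0.3909 0.0906 0.2312] shift [-107.6  179.9    1.4] ang 118.4 tilt [0.0075 0.0007] op 0.0522 F [-0.2  0.5  0.1] gf 29.861977994441986
turn about tool z -0.25662123637124523
t 17.95 grasp [0.3909 0.0906 0.2312] shift [-275.2  175.4    2.6] ang 118.4 tilt [0.0075 0.0007] op 0.0522 F [-0.2  0.5  0.1] gf 29.861977994441986
```

Emit:
drive_tool --moves '[45,-18,30,0,0,0,0,45,-18,30,0,0,0,0,45,-18,30,0,0,0,0,45,-18,30,0,0,0,0,45,-18,30,0,0,0,0,45,-18,30,0,0,0,0,45,-28,-1,0,0,0,0,45,-28,-1,0,0,0,0]'

```text
t: 18.75
tool_pos: [0.4482, 0.3264, 0.3927]
orientation: [0.773, -3.044, 0.0]
force: [-0.0, 0.0, -0.3]
opening: 0.0516
gripper_force: 29.9
```

Emit:
drive_tool --moves '[45,-28,-1,0,0,0,0,45,-28,-1,0,0,0,0,45,-28,-1,0,0,0,0,45,-27,0,0,0,0,0,45,0,0,0,0,0,0]'

```text
t: 19.25
tool_pos: [0.5491, 0.3756, 0.391]
orientation: [0.769, -3.044, 0.001]
force: [-0.4, 0.0, -1.8]
opening: 0.0521
gripper_force: 29.9
```

```bash
python3 - <<'E'
from h import *
go([*w(.06,0),.13],np.degrees(YAW)+90)
c2=cam('scene'); b=c2['color'][:,:,::-1]; u,v=proj(c2,[*w(.02,0),.12]).astype(int)
cv2.imwrite('pics/z8.png',cv2.resize(b[v-50:v+50,u-60:u+60],(720,600),interpolation=cv2.INTER_CUBIC))
E
```

```text
t 19.25 grasp [0.5488 0.3754 0.2237] shift [-1.2 -0.1 93.7] ang 118.3 tilt [-0.002  -0.0013] op 0.0521 F [-0.4  0.  -1.8] gf 29.86212909221649
turn about tool z -0.30322720891898314
```

View pics/z8.png

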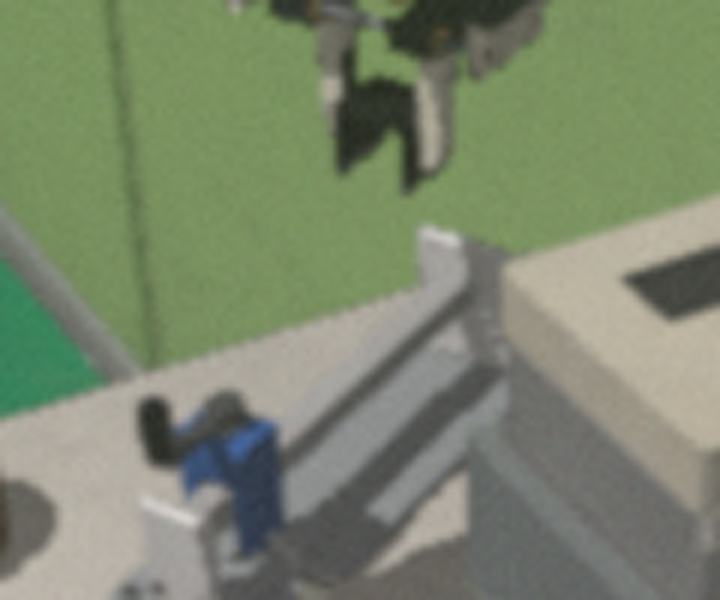

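The protector is held level above the bar, which is clear. Descending.

Emit:
drive_tool --moves '[45,0,0,30,0,0,0,45,0,0,40,0,0,0,45,0,0,30,0,0,0,45,0,0,15,0,0,0,45,0,0,12,0,0,0,45,0,0,10,0,0,0,45,0,0,8,0,0,0,45,0,0,4,0,0,0]'

```text
t: 20.1
tool_pos: [0.5476, 0.3751, 0.245]
orientation: [-0.77, 3.045, 0.0]
force: [-0.1, 0.2, -0.9]
opening: 0.0517
gripper_force: 29.9
```

```bash
python3 - <<'E'
from h import *
go([*w(.06,0),.070],np.degrees(YAW)+90)
E
```

```text
t 20.1 grasp [0.5477 0.3752 0.0777] shift [-2.  -0.4  7.7] ang 118.4 tilt [0.0008 0.0004] op 0.0517 F [-0.1  0.2 -0.9] gf 29.86221045255661
turn about tool z -0.2609367037629369
```

Emit:
drive_tool --moves '[45,0,0,3,0,0,0,45,0,0,2,0,0,0,45,0,0,0,0,0,0]'

```text
t: 20.4
tool_pos: [0.5475, 0.3751, 0.2399]
orientation: [-0.77, 3.045, 0.0]
force: [0.6, -0.3, -0.4]
opening: 0.0518
gripper_force: 29.9
```

```bash
python3 - <<'E'
from h import *
go([*w(.06,0),.070],np.degrees(YAW)+90)
E
```

```text
t 20.4 grasp [0.5476 0.3751 0.0726] shift [-2.2 -0.4  2.6] ang 118.4 tilt [0.0003 0.0002] op 0.0518 F [ 0.6 -0.3 -0.4] gf 29.862246215343475
turn about tool z -0.2615742622522532
```

Emit:
drive_tool --moves '[45,0,0,1.5,0,0,0,70,0,0,0,0,0,0,70,0,0,0,0,0,0,70,0,0,0,0,0,0,70,0,0,-15,0,0,0,70,0,0,-40,0,0,0,70,0,0,-50,0,0,0,70,0,0,-50,0,0,0]'

```text
t: 21.2
tool_pos: [0.547, 0.3748, 0.3958]
orientation: [0.77, -3.045, 0.0]
force: [0.8, 0.0, -0.7]
opening: 0.0701
gripper_force: 0.0
```

```bash
python3 - <<'E'
from h import *
go([.36,.25,.24],90)
c2=cam('scene'); b=c2['color'][:,:,::-1]; u,v=proj(c2,[*w(.02,0),.12]).astype(int)
z=cv2.resize(b[v-50:v+50,u-60:u+60],(480,400),interpolation=cv2.INTER_CUBIC)
u,v=proj(c2,[.37,-.372,.03]).astype(int); z2=cv2.resize(b[v-50:v+50,u-40:u+40],(320,400),interpolation=cv2.INTER_CUBIC)
cv2.imwrite('pics/z9.png',np.hstack([z,z2]))
c=cam('top'); P=cloud(c); V=c['color'].max(-1)
for (x,y) in ((.372,-.372),(.56,.38)):
    zt=.048 if y<0 else .086
    m=(np.hypot(P[...,0]-x,P[...,1]-y)<.065)&(abs(P[...,2]-zt)<.012)&(V<50)
    m=cv2.morphologyEx(m.astype(np.uint8),cv2.MORPH_OPEN,np.ones((5,5),np.uint8))
    vv,uu=np.nonzero(m); q=np.array([ray(c,a,b,zt)[:2] for a,b in zip(uu,vv)],np.float32)
    if len(q): print(cv2.minAreaRect(q*1000),len(q))
E
```

```text
t 21.2 grasp [0.547  0.3747 0.2285] shift [223.8 -20.8 -11.4] ang 118.4 tilt [-0.0002 -0.0001] op 0.0701 F [ 0.8  0.  -0.7] gf 0.0
turn about tool z 28.383689205701586
((372.34710693359375, -372.6658020019531), (47.949256896972656, 45.55267333984375), 87.13554382324219) 320
((553.0734252929688, 364.98626708984375), (46.70587158203125, 32.813777923583984), 27.020565032958984) 195
```

View pics/z9.png

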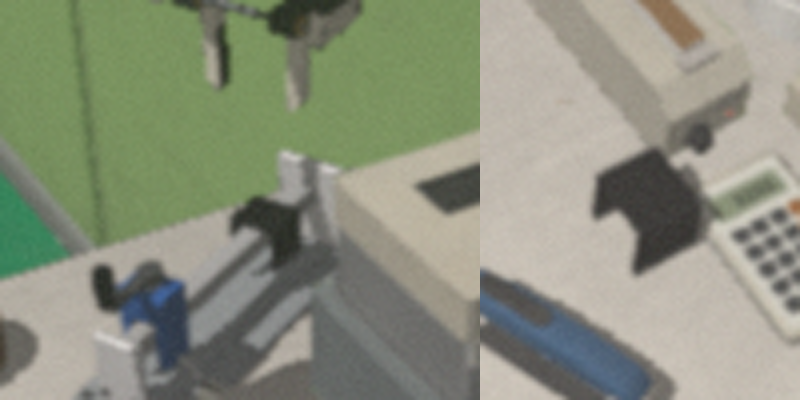

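Protector 1 hangs astride near the end plate. Protector 2 is unmoved at (.372,-.372). Checking the sealer clearance, then moving on.

Emit:
drive_tool --moves '[75,20,0,-20,0,0,0,75,40,-3,-30,0,0,0,75,40,-3,-20,0,0,0,75,40,-3,0,0,0,0,75,40,-20,0,0,0,7,75,0,-40,0,0,0,7,75,0,-40,0,0,0,7,75,0,-40,0,0,0,7.2]'

```text
t: 22.1
tool_pos: [0.4323, 0.147, 0.4646]
orientation: [0.001, 3.139, 0.001]
force: [1.4, -0.5, 0.4]
opening: 0.0751
gripper_force: 0.0
```

```bash
python3 - <<'E'
from h import *
go([.366,-.372,.27],90)
c=cam('top'); P=cloud(c)
for y in np.arange(-.47,-.26,.02):
    m=(P[...,0]>.33)&(P[...,0]<.5)&(P[...,1]>=y)&(P[...,1]<y+.02)&(P[...,2]>.06)&(P[...,2]<.3)
    if m.sum()>2: print(round(y,2),m.sum(),P[m][:,2].max().round(3),np.percentile(P[m][:,0],3).round(3))
E
```

```text
t 22.1 grasp [0.4327 0.1471 0.2973] shift [  66.3 -519.1   26.9] ang 89.9 tilt [0.0025 0.0004] op 0.0751 F [ 1.4 -0.5  0.4] gf 0.0
turn about tool z -0.05128229013230623
-0.35 20 0.075 0.412
-0.33 149 0.091 0.412
-0.31 183 0.265 0.412
-0.29 242 0.267 0.415
-0.27 243 0.249 0.414
```

Emit:
drive_tool --moves '[75,15,-35,-3,0,0,0,75,20,-40,0,0,0,0,75,20,-40,0,0,0,0,75,11,-40,0,0,0,0,75,0,-40,0,0,0,0,75,0,-40,0,0,0,0,75,0,-40,0,0,0,0,75,0,-40,0,0,0,0]'

```text
t: 22.95
tool_pos: [0.367, -0.1683, 0.4675]
orientation: [-0.006, 3.139, -0.002]
force: [1.2, -0.1, 0.1]
opening: 0.0748
gripper_force: 0.0
```

Emit:
drive_tool --moves '[75,0,-40,0,0,0,0,75,0,-40,0,0,0,0,75,0,-40,0,0,0,0,75,0,-40,0,0,0,0,75,0,-44,0,0,0,0,75,0,0,0,0,0,0,75,0,0,0,0,0,0]'

```text
t: 23.65
tool_pos: [0.3681, -0.3715, 0.4664]
orientation: [0.003, -3.141, -0.001]
force: [0.1, 1.3, 0.4]
opening: 0.0748
gripper_force: 0.0
```

```bash
python3 - <<'E'
from h import *
go([.366,-.372,.036],90)
E
```

```text
t 23.65 grasp [ 0.368  -0.3714  0.2991] shift [  2.   -0.7 263.1] ang 90.1 tilt [-0.0001  0.0005] op 0.0748 F [0.1 1.3 0.4] gf 0.0
turn about tool z 0.11095043248609215
```

Emit:
drive_tool --moves '[75,2,-1,40,0,0,0,75,0,0,45,0,0,0,75,0,0,45,0,0,0,75,0,0,45,0,0,0,75,0,0,40,0,0,0,75,0,0,30,0,0,0,75,0,0,18,0,0,0,75,0,0,0,0,0,0]'

```text
t: 24.45
tool_pos: [0.3658, -0.3696, 0.2011]
orientation: [0.007, -3.139, -0.006]
force: [-0.8, 0.3, -0.2]
opening: 0.075
gripper_force: 0.0
```

Emit:
drive_tool --moves '[45,0,0,0,0,0,0,45,0,0,0,0,0,0,45,0,0,0,0,0,0,45,0,0,0,0,0,0,45,0,0,0,0,0,0,45,0,0,0,0,0,0,45,0,0,0,0,0,0]'

```text
t: 25.15
tool_pos: [0.3669, -0.3725, 0.205]
orientation: [-0.005, 3.14, -0.003]
force: [-0.5, 2.1, 6.4]
opening: 0.0523
gripper_force: 29.7
```

```bash
python3 - <<'E'
from h import *
go([.366,-.372,.29],90)
E
```

```text
t 25.15 grasp [ 0.3672 -0.3729  0.0377] shift [   0.7    0.4 -252.3] ang 90.2 tilt [ 0.002 -0.002] op 0.0523 F [-0.5  2.1  6.4] gf 29.66684192419052
turn about tool z 0.1799758597785086
```

Emit:
drive_tool --moves '[45,0,0,-25,0,0,0,45,0,0,-40,0,0,0,45,0,0,-45,0,0,0,45,0,0,-45,0,0,0,45,0,0,-45,0,0,0,45,0,0,-40,0,0,0,45,0,0,-15,0,0,0,45,0,0,0,0,0,0]'

```text
t: 25.95
tool_pos: [0.3665, -0.3723, 0.461]
orientation: [-0.005, 3.138, -0.006]
force: [0.4, -0.4, -1.3]
opening: 0.0521
gripper_force: 29.6
```

```bash
python3 - <<'E'
from h import *
go([.375,.22,.29],90)
E
```

```text
t 25.95 grasp [ 0.3671 -0.373   0.2937] shift [ -9.8 593.    1.3] ang 90.2 tilt [ 0.0034 -0.0041] op 0.0521 F [ 0.4 -0.4 -1.3] gf 29.638769030570984
turn about tool z 0.18086429000756254
```

Emit:
drive_tool --moves '[45,0,20,0,0,0,0,45,0,30,0,0,0,0,45,0,38,0,0,0,0,45,0,38,0,0,0,0,45,0,38,0,0,0,0,45,0,38,0,0,0,0,45,0,38,0,0,0,0,45,0,38,0,0,0,0]'

```text
t: 26.75
tool_pos: [0.3648, -0.0925, 0.455]
orientation: [0.004, -3.138, -0.003]
force: [1.5, 0.1, -1.5]
opening: 0.0522
gripper_force: 29.6
```

Emit:
drive_tool --moves '[45,0,38,0,0,0,0,45,0,38,0,0,0,0,45,0,38,0,0,0,0,45,0,38,0,0,0,0,45,0,38,0,0,0,0,45,-5,38,0,0,0,0,45,-5,38,0,0,0,0,45,0,30,0,0,0,0]'

```text
t: 27.55
tool_pos: [0.374, 0.204, 0.4548]
orientation: [0.007, -3.137, 0.002]
force: [0.0, -0.6, -0.2]
opening: 0.052
gripper_force: 29.6
```

Emit:
drive_tool --moves '[45,0,15,0,0,0,-7,45,0,0,0,0,0,-7,45,0,0,0,0,0,-7,45,0,0,0,0,0,-7.5,45,0,0,0,0,0,0,45,0,0,0,0,0,0]'

```text
t: 28.15
tool_pos: [0.3742, 0.217, 0.4561]
orientation: [0.771, -3.042, 0.001]
force: [-0.0, 0.0, -0.6]
opening: 0.0521
gripper_force: 29.6
```

```bash
python3 - <<'E'
from h import *
go([*w(-.018,0),.23],90+np.degrees(YAW))
E
```

```text
t 28.15 grasp [0.3737 0.2168 0.2888] shift [-152.7   55.6   58.4] ang 118.5 tilt [-0.0029 -0.0013] op 0.0521 F [-0.   0.  -0.6] gf 29.638457894325256
turn about tool z -0.1876152362546719
```

Emit:
drive_tool --moves '[45,-20,10,0,0,0,0,45,-35,15,0,0,0,0,45,-35,15,0,0,0,0,45,-35,10,0,0,0,0,45,-27.7,5.6,0,0,0,0,45,0,0,30,0,0,0,45,0,0,40,0,0,0,45,0,0,40,0,0,0]'

```text
t: 28.95
tool_pos: [0.4817, 0.3392, 0.3461]
orientation: [0.772, -3.045, 0.0]
force: [1.3, 0.6, -0.9]
opening: 0.0517
gripper_force: 29.6
```

```bash
python3 - <<'E'
from h import *
go([*w(-.018,0),.0757],90+np.degrees(YAW))
c2=cam('scene'); b=c2['color'][:,:,::-1]; u,v=proj(c2,[*w(.02,0),.12]).astype(int)
cv2.imwrite('pics/z10.png',cv2.resize(b[v-50:v+50,u-60:u+60],(720,600),interpolation=cv2.INTER_CUBIC))
E
```

```text
t 28.95 grasp [0.4816 0.3392 0.1788] shift [  0.7  -0.5 103.1] ang 118.5 tilt [-0.0002 -0.0001] op 0.0517 F [ 1.3  0.6 -0.9] gf 29.638682305812836
turn about tool z -0.17773123655587142
```

View pics/z10.png

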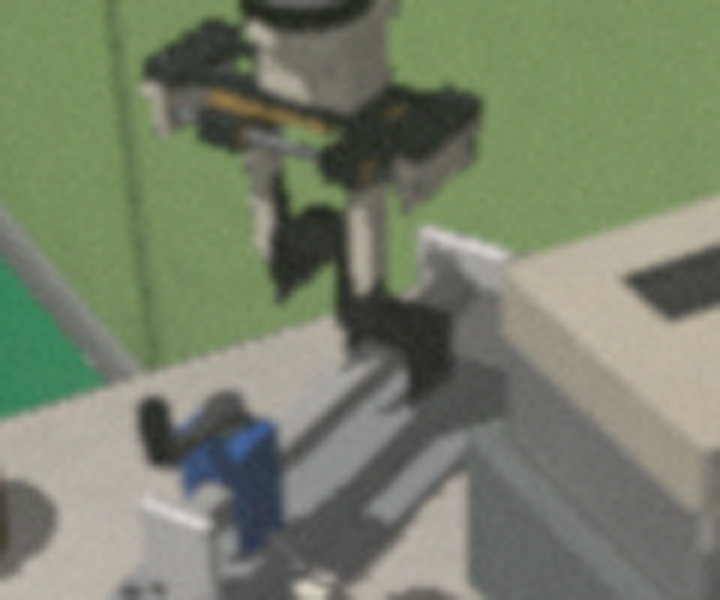

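Protector 2 is held above the bar, with room between the stop and protector 1.

Emit:
drive_tool --moves '[45,0,0,35,0,0,0,45,0,0,20,0,0,0,45,0,0,15,0,0,0,45,0,0,12,0,0,0,45,0,0,8,0,0,0,45,0,0,4,0,0,0,45,0,0,0,0,0,0]'

```text
t: 29.7
tool_pos: [0.4817, 0.3392, 0.2543]
orientation: [-0.778, 3.044, -0.0]
force: [-0.4, -0.5, -0.7]
opening: 0.0524
gripper_force: 29.6
```

```bash
python3 - <<'E'
from h import *
go([*w(-.018,0),.0757],90+np.degrees(YAW))
E
```

```text
t 29.7 grasp [0.4817 0.3392 0.087 ] shift [ 0.9 -0.5 11.3] ang 118.7 tilt [0.0001 0.    ] op 0.0524 F [-0.4 -0.5 -0.7] gf 29.638763666152954
turn about tool z 0.024123138527173182
```

Emit:
drive_tool --moves '[45,0,0,5,0,0,0,45,0,0,4,0,0,0,45,0,0,0,0,0,0]'

```text
t: 30.0
tool_pos: [0.4814, 0.3391, 0.2447]
orientation: [0.778, -3.043, 0.0]
force: [-0.8, 0.5, -0.7]
opening: 0.0519
gripper_force: 29.6
```

```bash
python3 - <<'E'
from h import *
go([*w(-.018,0),.0757],90+np.degrees(YAW))
E
```

```text
t 30.0 grasp [0.4813 0.3391 0.0774] shift [ 0.4 -0.5  1.7] ang 118.7 tilt [-0.0005 -0.0003] op 0.0519 F [-0.8  0.5 -0.7] gf 29.638812839984894
turn about tool z 0.03757057185302415
```

Emit:
drive_tool --moves '[70,0,0,0,0,0,0,70,0,0,0,0,0,0,70,0,0,0,0,0,0,70,0,0,-15,0,0,0,70,0,0,-40,0,0,0,70,0,0,-50,0,0,0,70,0,0,-50,0,0,0,70,0,0,-50,0,0,0]'

```text
t: 30.8
tool_pos: [0.4811, 0.3389, 0.4537]
orientation: [-0.778, 3.042, 0.001]
force: [0.3, 0.6, -0.5]
opening: 0.0701
gripper_force: 0.0
```

Emit:
drive_tool --moves '[70,0,40,-30,0,0,0,70,0,45,-30,0,0,0,70,0,45,0,0,0,0,70,0,45,0,0,0,0,70,0,0,0,0,0,0,70,0,0,0,0,0,0]'

```text
t: 31.4
tool_pos: [0.3983, 0.4904, 0.5089]
orientation: [-0.782, 3.042, 0.0]
force: [0.1, -0.3, 0.5]
opening: 0.0701
gripper_force: 0.0
```

```bash
python3 - <<'E'
from h import *
c2=cam('scene'); b=c2['color'][:,:,::-1]; u,v=proj(c2,[*w(.0,0),.1]).astype(int)
z=cv2.resize(b[v-50:v+50,u-40:u+40],(400,500),interpolation=cv2.INTER_CUBIC)
c=cam('top'); b=c['color'][:,:,::-1]; u,v=proj(c,[*w(-.02,0),.1]).astype(int)
z2=cv2.resize(b[v-65:v+65,u-52:u+52],(400,500),interpolation=cv2.INTER_CUBIC); print(u,v)
cv2.imwrite('pics/z11.png',np.hstack([z,z2])); go([0,0,0])
m=(b.max(-1)<55)
E
```

```text
135 198
t 31.5 grasp [0.3997 0.489  0.3413] shift [ 585.4 -237.3  341.1] ang 118.7 tilt [ 0.0007 -0.    ] op 0.0697 F [0.9 0.2 0.8] gf 0.0
```

View pics/z11.png

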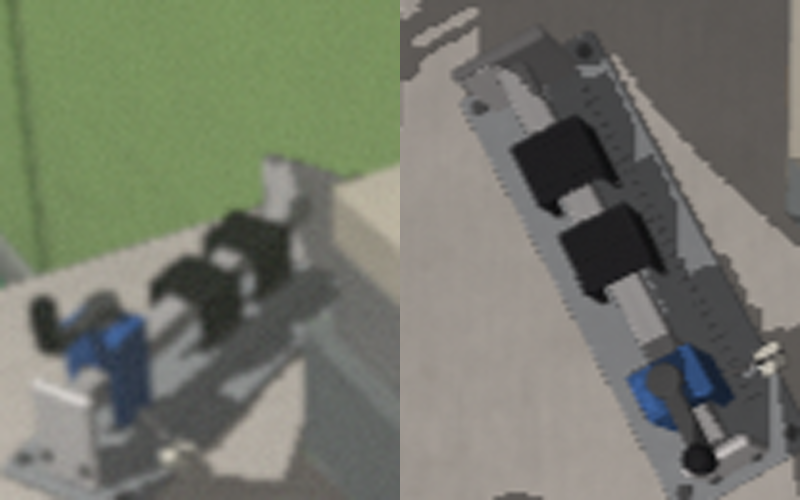

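```bash
python3 -c "
from plant import robot
print(robot.close_job())"
```

```text
the job is handed in; nothing more can be done
None
```

The stop is at the mark (within about 1 mm by camera, tolerance 7 mm) and clamped, both edge protectors present hang on the bar between it and the end plate, the calculator was not touched, and the job is handed in; the hand-in returned no verdict.

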